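# Hang the change gears on their hook by size

### The job

Hang the three change gears from the wooden rack on the stand's hook: the largest first, then the middle one, then the smallest, letting go of each before the next. Each goes on with its black hub towards the post and right back, so that the first hub meets the round plate and each other hub meets the gear hung before it, with no real gap. Leave them hanging still, and do not disturb the tin, the screwdriver or the wooden block.

Things in the scene. Friction and masses are not known exactly. Their poses are not given: they have to be found in the camera images.
- rack: Fixed wooden rack 260 x 100 mm, rails 45 mm and fins 73 mm high; origin: centre of underside, x along its length. Gears stand in slots at x = -90, 0, +90 mm (any order), axes along x, hubs to rack +x, between rail edges at y = +-30 mm and fins at |y| 30 to 44 mm that leave 11 mm for the 8 mm disc: they may lean a few degrees. A 30 mm lift straight up clears the fins.
- stand: Fixed grey-green stand that carries the hook: base 200 x 120 x 12 mm, post 50 mm wide and 177 mm high at the +x end. Origin: on the bench below the hook bar. The hook points along stand -x.
- hook (a point): Middle of the hook bar's top face where it leaves the round plate (72 mm) on the post, 150 mm above the bench; axes as the stand, z up. The level flat bar (14 mm wide, 10 mm thick) runs from here along -x. A hung gear has its bore's top on the bar: origin at y = 0, z = -21 mm; home, the largest is at x = -30, the next at -64, the last at -98 mm.
- hook_end (a point): Top of the bar's upturned end, 14 mm above the bar's top face and 8 mm thick along x, 135 mm along -x from hook. A gear passes over it best with its origin 12 mm below this point (2 mm above the bar's top face), y = 0: then about 8 mm is free all round.
- gear_large: Largest steel gear: disc 160 mm diameter (teeth 2.5 mm more), 8 mm thick, 0.4 kg. Origin: disc centre; x: its axis. Black hub, 56 mm diameter, on the +x side from x = 4 to 30 mm; 44 mm bore through both. Turned about its axis at will. Grip the faces at the rim's top; 52 mm of rim above the hub. Hung discs are 26 mm apart: open only a few mm a side to let go.
- gear_middle: Middle change gear: the same, disc 138 mm in diameter, about 0.3 kg; same 8 mm disc, hub, bore and origin; plain rim above the hub 41 mm.
- gear_small: Smallest change gear: the same, disc 116 mm in diameter, about 0.2 kg; same 8 mm disc, hub, bore and origin; plain rim above the hub 30 mm.
- tin: Bystander: closed aluminium tin, 64 mm diameter, 40 mm high; origin at the centre of its underside.
- screwdriver: Bystander: screwdriver lying on the bench, 170 mm long; origin on its underside, its x axis along the blade.
- block: Bystander: dark wooden holding block, 100 x 60 x 46 mm; origin at the centre of its underside.
Mind the look-alikes: they are no part of the job. What is shaped like the gear_small but blue or green is not meant.

How it is judged:
By the outcome, as a careful person would: the job done as asked, in the order asked, and still so for the second after the job is handed in, with the robot touching nothing.
It also fails if it takes over 72 s, if anything falls off the work surface, if the arm or the gripper's body presses on something with over 40 N, if the wrist force passes 120 N, or if a joint passes its speed limit or range.

### The arm

A 6-joint arm with a two-finger parallel gripper is mounted at the origin on the work surface. World frame = base frame: x ahead of the robot, y to its left, z up, the work surface at z = 0. Lengths are in m, angles in rad, forces in N, time in s.
With the tool pointing down it reaches from about 0.3 to 0.875 m from the base axis. Payload 4.2 kg.
Tool frame: the origin (TCP) lies at the very end of the fingers, on their centre line; the grasp point (between the pads) lies behind it (manip.grip_point_offset is the y of the grasp point in the tool frame, in m); y points along the fingers, x is the direction in which the jaws open and shut, and the axes are right-handed (so a half turn about y gives the same grasp; the last joint's range is limited). The gripper opens to 85 mm and grips with 20 to 120 N. Pads are 22 mm wide; open, the fingers measure 114 mm over their backs; the gripper's body (76 mm by 85 mm) begins 54 mm behind the grasp point. The pads swing forward as they close: fully open they stand 13 mm farther back than shut.
Start: joints at [-1.347, 0.32, 1.565, -0, 1.257, -0.02], TCP at [0.139, -0.558, 0.231] pointing down, gripper open.
Joint ranges: [-3.11, 3.11], [-0.84, 2.01], [0.21, 2.61], [-1.34, 4.49], [0.05, 2.63], [-2.56, 2.56]. Speed limits (rad/s): [2.57, 2.57, 3.14, 3.14, 3.14, 3.14].

### API

Orientations are given as a 3x3 rotation matrix whose columns are the frame's x, y, z axes.
In Python, from workcell import manip gives the robot as it stands. Calls block until the motion is done:
- manip.move_pose(position, orientation): joint-space move of the TCP to a pose.
- manip.move_straight(position, rate=0.15, ori=None): straight line of the TCP; ori=None keeps the orientation; rate is the mean speed in m/s.
- manip.goto_joints(angles): joint-space move.
- manip.grip(opening, effort=None): finger opening in m; effort is the grip in N (None keeps the last); returns when the fingers have stopped.
- manip.wait(seconds).
- manip.ik(position, orientation): joint angles nearest the present ones, or None.
- manip.snapshot(name): name is "scene" or "top" or "wrist"; returns (picture, depth): 384x512x3 uint8, blue, green, red; 384x512 float32, m along the optical axis (not along the pixel's ray), 0 where there is no reading.
- manip.camera_model(name): a dict with "K" (3x3 intrinsics, pixels), "D" ([k1, k2, p1, p2, k3] as OpenCV has them; the pictures are not rectified), "R" (3x3) and "t" (3): a world point X has camera coordinates R X + t. Camera axes: x right, y down, z forward; pixel columns grow to the right and rows downward; lengths in m; the calibration is good to about 2 mm. A picture is of the moment at which its call begins: read the wrist's pose just before it. camera_model takes no time and is no camera call; for the wrist camera it gives the pose at the moment of the call.
A pose or a line that the arm cannot do raises manip.PlanningError and nothing moves.
- manip.hand_in(): hands the job in, once; it reports no verdict.
Readings, each from a call of its own:
- manip.get_t(): time.
- manip.get_joints(): joint angles.
- manip.get_joint_velocities(): joint speeds.
- manip.get_joint_torque(): joint torques, N m.
- manip.get_ee_pos(): TCP position.
- manip.get_eef_rot(): TCP orientation.
- manip.get_wrist_force(): force on the tool from outside, world axes, zero at the start.
- manip.get_wrist_torque(): the same for the moment, N m.
- manip.get_width(): finger opening in m.
Only numpy, scipy, OpenCV 4.12 (cv2) and the standard library are available. Lean on these libraries where they do the work, as an engineer would, in place of code of your own. Each camera call takes 0.05 s, during which the arm holds its last target.

## Working session

There is one attempt and no reset: what is moved stays moved. The work goes in short steps, each a Python script; the robot and the scene stay as the last script left them, time stands still between calls to the robot, and variables do not carry over. Pictures are saved under pics/ and viewed, and the job is handed in when it is done.

```bash
ls; mkdir -p pics
python3 - <<'E'
from workcell import manip
import cv2,numpy as np
for n in("scene","top","wrist"):
    p,d=manip.snapshot(n); cv2.imwrite(f"pics/{n}0.png",p); np.save(f"pics/{n}0.npy",d)
    m=manip.camera_model(n); print(n,np.round(m["K"],1).tolist(),m["D"],np.round(m["R"],3).tolist(),m["t"], (-np.array(m["R"]).T@m["t"]).round(3))
print(manip.get_t(),manip.grip_point_offset)
print(manip.get_eef_rot())
E
```

```text
pics
scene [[368.2, 0.0, 256.8], [0.0, 368.2, 196.4], [0.0, 0.0, 1.0]] [0.00594292 0.         0.         0.         0.        ] [[0.495, 0.869, 0.012], [0.53, -0.291, -0.796], [-0.688, 0.401, -0.605]] [-0.19060754 -0.26299323  1.49827085] [ 1.265 -0.511  0.699]
top [[452.6, 0.0, 254.9], [0.0, 452.6, 187.5], [0.0, 0.0, 1.0]] [-0.1332279  0.         0.         0.         0.       ] [[0.009, -1.0, 0.021], [-0.995, -0.011, -0.098], [0.099, -0.02, -0.995]] [-0.13202027  0.58494104  1.16851055] [ 0.468 -0.102  1.223]
wrist [[327.7, 0.0, 262.6], [0.0, 327.7, 189.6], [0.0, 0.0, 1.0]] [-0.09562793  0.          0.          0.          0.        ] [[0.24, -0.971, -0.001], [-0.934, -0.232, 0.271], [-0.264, -0.064, -0.962]] [-0.57412875 -0.03409069  0.37936773] [ 0.206 -0.541  0.374]
0.15 -0.0187
[[ 2.41359569e-01 -3.08046535e-04  9.70435708e-01]
 [-9.70434858e-01  1.28469889e-03  2.41359766e-01]
 [-1.32106772e-03 -9.99999127e-01  1.11352753e-05]]
```

View pics/scene0.png

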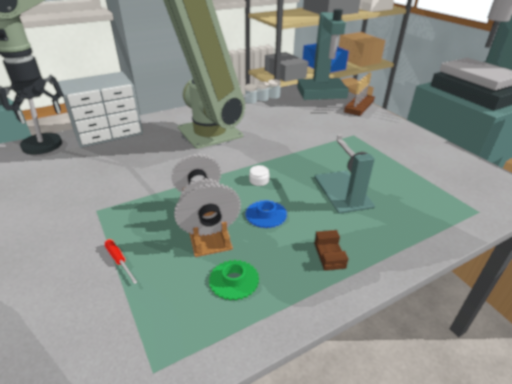

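View pics/top0.png

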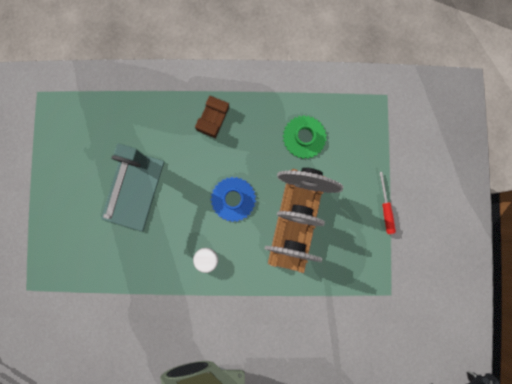

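View pics/wrist0.png

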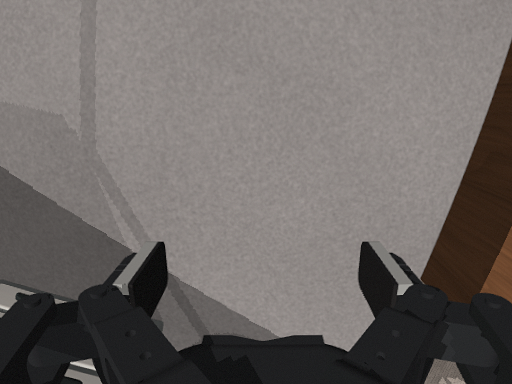

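Scene picture: the rack's large disc is at (208,207), with another disc behind it at (195,172). The stand is at (355,185). Look-alikes are blue at (266,213) and green at (234,280).

Top picture: the rack discs are at (308,180) (widest), (300,217) (narrowest) and (294,253), with hubs on the up-image side. The hook bar runs from (124,162) to (109,218), and its post is at the top.

Wrist picture: bench only. Next I'll measure.

```bash
cat > h.py <<'E'
import numpy as np,cv2
from workcell import manip
def cloud(name,d,m):
    v,u=np.mgrid[0:384,0:512]
    uv=np.stack([u,v],-1).reshape(-1,1,2).astype(np.float64)
    n=cv2.undistortPoints(uv,np.array(m["K"]),np.array(m["D"])).reshape(384,512,2)
    C=np.dstack([n[...,0]*d,n[...,1]*d,d])
    W=(C-np.array(m["t"]))@np.array(m["R"])
    W[d<=0]=np.nan
    return W
E
python3 - <<'E'
from h import *
p=cv2.imread("pics/top0.png");d=np.load("pics/top0.npy");W=cloud("top",d,manip.camera_model("top"))
np.set_printoptions(precision=3,suppress=True)
for u,v in[(110,215),(113,200),(118,180),(122,165),(127,153),(308,181),(300,217),(294,253),(312,173),(233,199),(305,135),(205,260),(212,115),(286,260),(60,250)]: print(u,v,W[v,u],p[v,u])
a=cv2.resize(p[130:280,250:350],None,fx=5,fy=5,interpolation=2)[:, :]
a=cv2.resize(p[140:275,255:350],None,fx=4.3,fy=4.3,interpolation=2); b=cv2.resize(p[135:240,90:170],None,fx=4,fy=4,interpolation=2)
cv2.imwrite("pics/rackcrop.png",a);cv2.imwrite("pics/standcrop.png",b)
s=cv2.imread("pics/scene0.png");cv2.imwrite("pics/scrop.png",np.hstack([cv2.resize(s[140:270,160:250],None,fx=4,fy=4,interpolation=2),cv2.resize(s[120:250,300:390],None,fx=4,fy=4,interpolation=2)]))
E
```

```text
110 215 [0.504 0.222 0.15 ] [136 135 139]
113 200 [0.54  0.215 0.154] [157 157 161]
118 180 [0.589 0.206 0.149] [157 158 163]
122 165 [0.624 0.196 0.155] [156 157 160]
127 153 [0.65  0.18  0.175] [117 122  94]
308 181 [ 0.592 -0.252  0.142] [69 68 70]
300 217 [ 0.505 -0.232  0.148] [109 109 113]
294 253 [ 0.421 -0.215  0.173] [148 148 153]
312 173 [ 0.612 -0.261  0.142] [ 97  97 101]
233 199 [ 0.557 -0.068  0.   ] [ 90 102  80]
305 135 [ 0.736 -0.263  0.003] [86 98 75]
205 260 [0.395 0.002 0.04 ] [226 226 230]
212 115 [ 0.783 -0.008  0.025] [ 39  62 102]
286 260 [ 0.395 -0.211  0.007] [ 55  90 131]
60 250 [0.412 0.404 0.002] [125 142 110]
```

View pics/rackcrop.png

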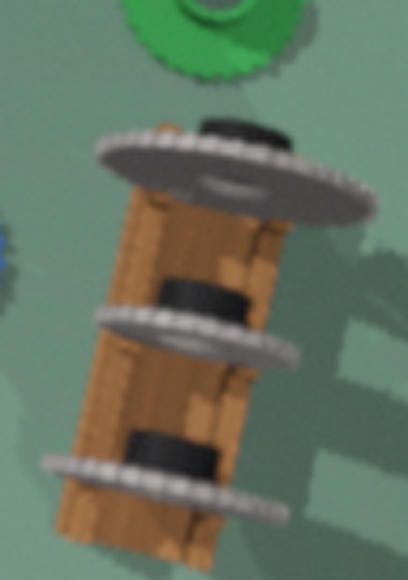

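View pics/standcrop.png

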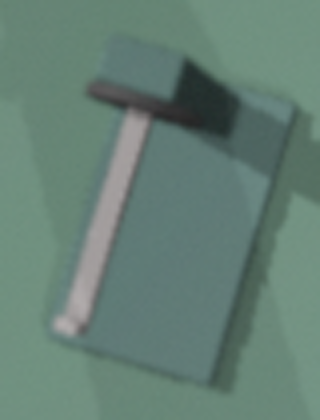

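View pics/scrop.png

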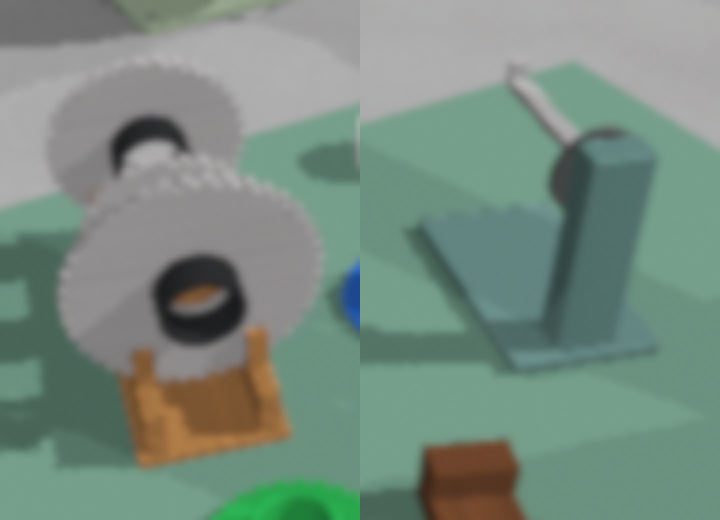

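Run:
```python
from h import *
np.set_printoptions(precision=4,suppress=True)
Ws={n:cloud(n,np.load(f"pics/{n}0.npy"),manip.camera_model(n)) for n in("top","scene")}
P={n:cv2.imread(f"pics/{n}0.png") for n in Ws}
# hook bar
for n in Ws:
    W=Ws[n]; m=(abs(W[...,0]-.57)<.11)&(abs(W[...,1]-.2)<.06)&(abs(W[...,2]-.151)<.006)
    X=W[m]; c=np.median(X,0); 
    for _ in range(3):
        q=X-c; vt=np.linalg.svd(q[:,:2])[2][0]; r=q[:,:2]@np.array([-vt[1],vt[0]]); X=X[abs(r)<.009]; c=X.mean(0)
    vt*=np.sign(vt[0]); s=(X-c)[:,:2]@vt
    print(n,"bar",len(X),c,vt,np.degrees(np.arctan2(vt[1],vt[0])),"ends",c[:2]+vt*s.min(),c[:2]+vt*s.max(),"z",np.median(X[:,2]))
    m=(abs(W[...,0]-.49)<.04)&(abs(W[...,1]-.22)<.03)&(W[...,2]>.157)&(W[...,2]<.172); print(" upturn",m.sum(),W[m].mean(0) if m.any() else None,W[m].max(0) if m.any() else None,W[m].min(0) if m.any() else None)
    m=(abs(W[...,0]-.66)<.05)&(abs(W[...,1]-.18)<.06)&(W[...,2]>.171)&(W[...,2]<.18); X=W[m]
    print(" post top",m.sum(),X.mean(0)); print(cv2.minAreaRect((X[:,:2]*1000).astype(np.float32)))
# rack discs
for n in Ws:
    W=Ws[n]; p=P[n].astype(int); gray=(p.max(-1)-p.min(-1)<14)&(p.mean(-1)>55)
    m=gray&(abs(W[...,0]-.5)<.16)&(abs(W[...,1]+.24)<.12)&(W[...,2]>.06)&(W[...,2]<.23)
    for i,(cx,cy) in enumerate([(.595,-.25),(.508,-.234),(.421,-.215)]):
        X=W[m]; a=np.array([.978,-.21]); 
        X=X[abs((X[:,:2]-[cx,cy])@a)<.025]
        if len(X)<30: print(n,i,len(X));continue
        c=np.median(X,0)
        for _ in range(6):
            q=X-c; nv=np.linalg.svd(q,full_matrices=False)[2][2]; nv*=np.sign(nv[0]); r=q@nv; X=X[abs(r)<max(.0035,1.5*r.std())]; c=X.mean(0)
        print(n,"disc",i,len(X),c,"normal",nv,"yaw",np.degrees(np.arctan2(nv[1],nv[0])),"tilt",np.degrees(np.arcsin(nv[2])),"z",X[:,2].min(),X[:,2].max())
        print("   y-range",X[:,1].min(),X[:,1].max())
```

```text
top bar 316 [0.5704 0.2076 0.1502] [ 0.9611 -0.2763] -16.041593061423104 ends [0.5051 0.2264] [0.6321 0.1898] z 0.1502738697683058
 upturn 17 [0.5014 0.2256 0.1645] [0.504  0.234  0.1689] [0.4991 0.2195 0.1572]
 post top 294 [0.6506 0.1838 0.1767]
((650.5277099609375, 185.93026733398438), (52.6439094543457, 38.15467834472656), 74.4454345703125)
scene bar 103 [0.57   0.2039 0.1498] [ 0.9522 -0.3054] -17.783040081660815 ends [0.5044 0.225 ] [0.6686 0.1723] z 0.14950988923783784
 upturn 15 [0.5049 0.2234 0.1613] [0.5099 0.2293 0.1641] [0.5    0.2168 0.1571]
 post top 156 [0.6535 0.1798 0.1761]
((651.3367309570312, 182.17678833007812), (49.1425895690918, 40.84640884399414), 72.9089584350586)
top disc 0 735 [ 0.5912 -0.2566  0.1384] normal [ 0.9727 -0.2177 -0.0799] yaw -12.61322065689456 tilt -4.5817693330100315 z 0.060331795157405145 0.20484969308085088
   y-range -0.3367699399628803 -0.17747359230991558
top disc 1 278 [ 0.5027 -0.2368  0.1175] normal [ 0.9702 -0.2224 -0.0961] yaw -12.912003779928634 tilt -5.513661253692207 z 0.06086926564554999 0.1594821621096046
   y-range -0.294590481
[... 202 characters left out ...]
ge -0.2844074778453184 -0.15012575827835728
scene disc 0 1791 [ 0.5984 -0.2646  0.1357] normal [ 0.9737 -0.2172 -0.0696] yaw -12.573289104950137 tilt -3.9904410063154945 z 0.060047080879105 0.20063753243097124
   y-range -0.3413175151691518 -0.18108259668954352
scene disc 1 168 [ 0.5089 -0.2523  0.139 ] normal [ 0.9741 -0.2184 -0.0587] yaw -12.635569129796501 tilt -3.3674598268964897 z 0.10826628597857191 0.1544655491435672
   y-range -0.29861044205412113 -0.19526848614510633
scene disc 2 865 [ 0.4223 -0.2252  0.1282] normal [ 0.9741 -0.2157 -0.0679] yaw -12.486637747834141 tilt -3.8951348873091156 z 0.06176563400880094 0.17844184280661696
   y-range -0.29096899318619684 -0.15338051381510537
```

```bash
cat >> h.py <<'E'
def frame(yaw,tilt=0,sgn=1):
    # tool x along sgn*axis, tool y along disc-down
    c,s=np.cos(yaw),np.sin(yaw)
    n=np.array([c*np.cos(tilt),s*np.cos(tilt),np.sin(tilt)])
    up=np.array([-c*np.sin(tilt),-s*np.sin(tilt),np.cos(tilt)])
    return np.stack([sgn*n,-up,np.cross(sgn*n,-up)],1),up
RY=np.radians(-12.6); TILT=np.radians(-4.0); SY=np.radians(-15.8)
HOOK=np.array([.632,.188,.150]); HX=np.array([np.cos(SY),np.sin(SY),0])
G={'large':(np.array([.594,-.2590,.1215]),.080),'middle':(np.array([.4185,-.2198,.1095]),.069),'small':(np.array([.5063,-.2395,.0975]),.058)}
DEPTH=.025
SG=1
def rack_tcp(g,lift=0):
    c,R=G[g]; F,up=frame(RY,TILT,SG); return c+up*(R-DEPTH)+np.array([0,0,lift]),F
def hang_tcp(g,x,z,yaw=SY):
    c,R=G[g]; F,up=frame(yaw,0,SG); return HOOK+HX*x+np.array([0,0,z+R-DEPTH]),F
E
python3 - <<'E'
import h
from h import *
np.set_printoptions(precision=2,suppress=True)
for sg in(1,-1):
    h.SG=sg
    for g in G:
        for nm,(p,F) in [('rack',rack_tcp(g)),('lift',rack_tcp(g,.1)),('pre',hang_tcp(g,-.21,.03)),('home',hang_tcp(g,-.03,-.021))]:
            print(sg,g,nm,p,manip.ik(p,F))
E
```

```text
1 large rack [ 0.6  -0.26  0.18] [-0.42  0.51  1.4  -0.01  1.3  -0.2 ]
1 large lift [ 0.6  -0.26  0.28] [-0.42  0.46  1.23 -0.01  1.52 -0.2 ]
1 large pre [0.43 0.25 0.23] [ 0.5   0.19  1.73 -0.    1.22  0.77]
1 large home [0.6  0.2  0.18] [ 0.3   0.44  1.49 -0.    1.21  0.57]
1 middle rack [ 0.42 -0.22  0.15] [-0.49  0.27  1.86 -0.02  1.09 -0.26]
1 middle lift [ 0.42 -0.22  0.25] [-0.49  0.18  1.7  -0.02  1.33 -0.27]
1 middle pre [0.43 0.25 0.22] [ 0.5   0.2   1.75 -0.    1.19  0.77]
1 middle home [0.6  0.2  0.17] [ 0.3   0.45  1.51 -0.    1.18  0.57]
1 small rack [ 0.51 -0.24  0.13] [-0.45  0.41  1.69 -0.02  1.1  -0.22]
1 small lift [ 0.51 -0.24  0.23] [-0.45  0.33  1.55 -0.02  1.33 -0.23]
1 small pre [0.43 0.25 0.21] [ 0.5   0.21  1.77 -0.    1.16  0.77]
1 small home [0.6  0.2  0.16] [ 0.3   0.46  1.52 -0.    1.16  0.57]
-1 large rack [ 0.6  -0.26  0.18] None
-1 large lift [ 0.6  -0.26  0.28] None
-1 large pre [0.43 0.25 0.23] [ 0.5   0.19  1.73 -0.    1.22 -2.37]
-1 large home [0.6  0.2  0.18] None
-1 middle rack [ 0.42 -0.22  0.15] None
-1 middle lift [ 0.42 -0.22  0.25] None
-1 middle pre [0.43 0.25 0.22] [ 0.5   0.2   1.75 -0.    1.19 -2.37]
-1 middle home [0.6  0.2  0.17] None
-1 small rack [ 0.51 -0.24  0.13] None
-1 small lift [ 0.51 -0.24  0.23] None
-1 small pre [0.43 0.25 0.21] [ 0.5   0.21  1.77 -0.    1.16 -2.37]
-1 small home [0.6  0.2  0.16] None
```

Candidates in the top picture:
- **Steel on the rack:** (308,180), about 64 px wide, is the large. (294,253), about 56 px, is the middle. (300,217), about 46 px, is the small.
- **Look-alikes:** blue (233,199) and green (305,135) lie flat on the mat, so I reject them by colour.

The rack crop confirms three steel discs with black hubs. I'll move above the large gear and check up close.

Run:
```python
from h import *
p,F=rack_tcp('large',.09)
manip.move_pose(p,F); manip.grip(.026,50)
m=manip.camera_model("wrist");im,d=manip.snapshot("wrist");cv2.imwrite("pics/w1.png",im)
print(manip.get_t(),manip.get_ee_pos()-p,manip.get_width(),manip.get_wrist_force())
def proj(X): 
    X=np.atleast_2d(X); return cv2.projectPoints(X,cv2.Rodrigues(m["R"])[0],np.array(m["t"]),np.array(m["K"]),np.array(m["D"]))[0].reshape(-1,2).round(0)
for g in G:
    c,R=G[g];_,up=frame(RY,TILT); print(g,"rimtop px",proj(c+up*(R+.002)))
```

```text
2.7833 [9.06091627e-06 1.45777612e-05 1.65989648e-05] 0.026037262575261462 [-0.95777305 -0.79589231  0.0620123 ]
large rimtop px [[271. 206.]]
middle rimtop px [[ 47. 191.]]
small rimtop px [[163. 186.]]
```

View pics/w1.png

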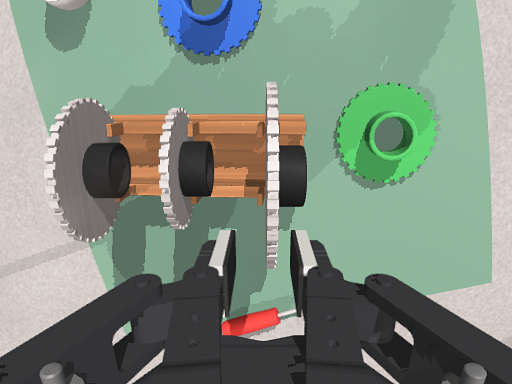

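Wrist picture: the large gear is edge-on at column 272, rows 82–267, between the fingertips (235 and 297). Its hub is on the right, at (292,175). The small is at (178,165), the middle at (88,170). Blue and green lie flat on the mat. Descend and grip.

```bash
cat >> h.py <<'E'
def st(tag=""): print(tag,"t%.2f"%manip.get_t(),"w%.4f"%manip.get_width(),"F",np.round(manip.get_wrist_force(),2),"T",np.round(manip.get_wrist_torque(),2),flush=True)
def lean():
    pass
E
python3 - <<'E'
from h import *
p,F=rack_tcp('large'); manip.move_straight(p,.15); st("down")
manip.grip(0.0,50); st("grip")
manip.move_straight(p+[0,0,.045],.12); st("lift")
im,d=manip.snapshot("wrist");cv2.imwrite("pics/w2.png",im)
im,d=manip.snapshot("scene");cv2.imwrite("pics/s2.png",im); np.save("pics/s2.npy",d)
E
```

```text
down t3.53 w0.0257 F [-0.18 -0.65  0.72] T [-0.   -0.04  0.01]
grip t3.83 w0.0071 F [0.39 0.23 4.38] T [-0.01  0.07 -0.03]
lift t4.36 w0.0070 F [-0.24 -0.32 -4.21] T [-0.08 -0.09  0.01]
```

View pics/w2.png

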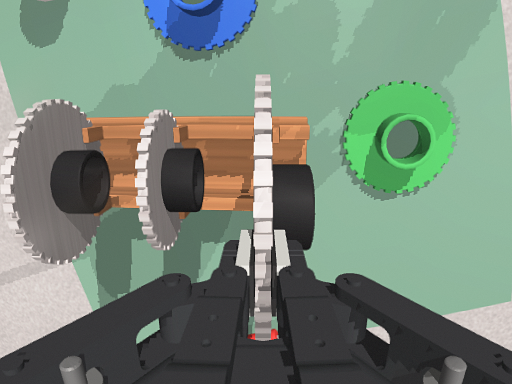

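View pics/s2.png

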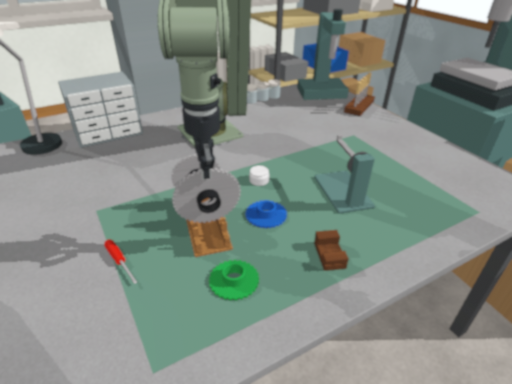

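Wrist picture: the gear is held between the pads at column 263, clear of the fins, hub at (293,207). Scene picture: the gear hangs at (207,193). Now to the pre-hang pose.

Run:
```python
from h import *
p,F=hang_tcp('large',-.20,.012)
manip.move_straight(p,.3,F); st("pre")
for n in("scene","top","wrist"):
    im,d=manip.snapshot(n);cv2.imwrite(f"pics/{n}3.png",im); np.save(f"pics/{n}3.npy",d)
W=cloud("scene",np.load("pics/scene3.npy"),manip.camera_model("scene")); o=p-[0,0,.055]
im=cv2.imread("pics/scene3.png")
m=(abs(W[...,0]-o[0])<.06)&(abs(W[...,1]-o[1])<.1)&(W[...,2]>.05)&(W[...,2]<.3)
gr=m&(im.min(-1)>110)
X=W[gr]; print("nominal origin",o,"gray",len(X))
c=np.median(X,0)
for _ in range(6):
    q=X-c; nv=np.linalg.svd(q,full_matrices=False)[2][2]; nv*=np.sign(nv[0]); r=q@nv; X=X[abs(r)<max(.003,1.5*r.std())]; c=X.mean(0)
print("yaw,tilt",np.degrees(np.arctan2(nv[1],nv[0])),np.degrees(np.arcsin(nv[2])),"zr",X[:,2].min(),X[:,2].max(),"off",(o-c)@nv)
e=np.array([-HX[1],HX[0],0]); s=(X-o)@e; print("lat",s.min(),s.max(), "z rel",(X[:,2]-o[2]).min(),(X[:,2]-o[2]).max())
mm=(gr.astype(np.uint8)*255); u=np.nonzero(mm); print(u[1].min(),u[1].max(),u[0].min(),u[0].max())
b=cv2.resize(im[100:260,250:410],None,fx=3.5,fy=3.5,interpolation=2);cv2.imwrite("pics/s3c.png",b)
t=cv2.imread("pics/top3.png");cv2.imwrite("pics/t3c.png",cv2.resize(t[120:300,60:240],None,fx=3.3,fy=3.3,interpolation=2))
```

```text
pre t6.37 w0.0070 F [-0.51  0.18 -4.98] T [-0.04 -0.04  0.03]
nominal origin [0.4395564  0.24245605 0.162     ] gray 1347
yaw,tilt -15.885129307361053 -0.23496082238623822 zr 0.07419060342065095 0.23853099670242708 off -0.00384528657669892
lat -0.08635489217950411 0.07887941887393238 z rel -0.08780939657934905 0.07653099670242708
306 353 104 150
```

View pics/s3c.png

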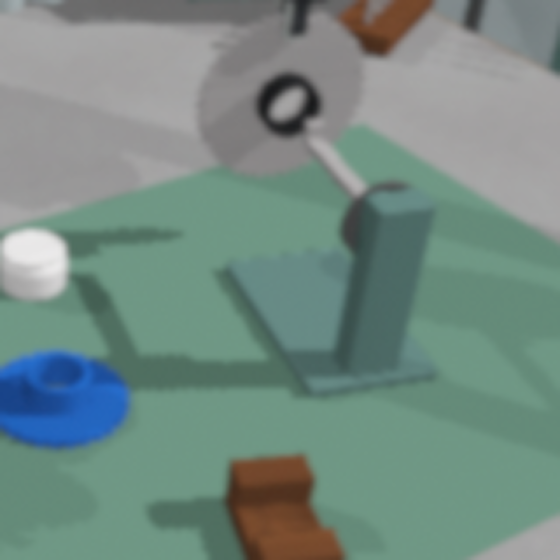

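View pics/t3c.png

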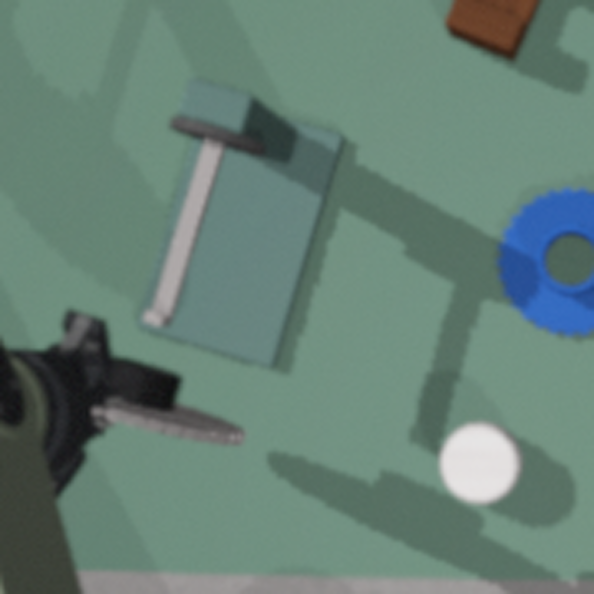

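View pics/wrist3.png

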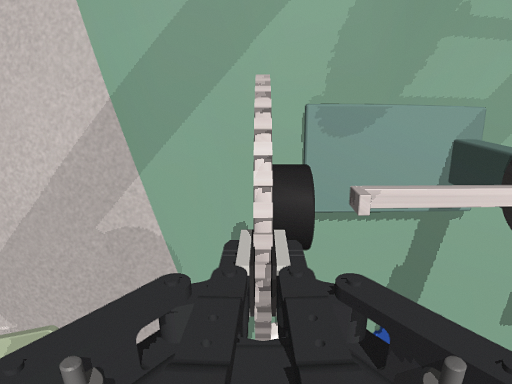

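Scene crop: the bore lines up with the upturned bar end just right of it. Wrist picture: the hub is at columns 275–314, rows 165–248, and the bar end at (360,200). I'll measure hub against bar in the same wrist view.

```bash
cat >> h.py <<'E'
from scipy.optimize import least_squares
def hubbar(g,o,tag,mb=None):
    """wrist depth: hub axis and bar line in coordinates relative to nominal origin o (lat, z, along)"""
    m=manip.camera_model("wrist"); im,d=manip.snapshot("wrist"); cv2.imwrite(f"pics/{tag}.png",im); np.save(f"pics/{tag}.npy",d)
    hubbar2(o,im,cloud("wrist",d,m))
def hubbar2(o,im,W):
    e=np.array([-HX[1],HX[0],0]); q=W-o; a=q@HX; l=q@e; z=q[...,2]
    k=(a>.008)&(a<.028)&(abs(l)<.04)&(abs(z)<.045)&(im.max(-1)<70)
    L,Z=l[k],z[k]
    for _ in range(3):
        f=lambda x:np.hypot(L-x[0],Z-x[1])-.028
        r=least_squares(f,[0,0],loss='soft_l1',f_scale=.001); kk=abs(f(r.x))<.003; L,Z=L[kk],Z[kk]
    print("hub n",len(L),"lat,z off",r.x.round(4),"rms",np.sqrt((f(r.x)**2).mean()).round(4))
    k=k&(abs(np.hypot(l-r.x[0],z-r.x[1])-.028)<.002); 
    h=(abs(W[...,2]-.150)<.006)&(im.min(-1)>110)&(a>.045)&(abs(l)<.03)
    if h.sum()>20:
        A,Ls,Zs=a[h],l[h],W[...,2][h]; pf=np.polyfit(A,Ls,1); print("bar n",h.sum(),"lat at hook end/0",np.polyval(pf,[.065,.2]).round(4),"slope deg",np.degrees(np.arctan(pf[0])).round(2),"z",np.median(Zs).round(4),"a-range",A.min().round(4),A.max().round(4), "mid lat", ((Ls-pf[0]*A).min()+(Ls-pf[0]*A).max())/2+pf[0]*.13)
E
python3 - <<'E'
from h import *
p,F=hang_tcp('large',-.20,.012);o=p-[0,0,.055]
hubbar2(o,cv2.imread("pics/wrist3.png"),cloud("wrist",np.load("pics/wrist3.npy"),manip.camera_model("wrist")))
E
```

```text
hub n 2515 lat,z off [-0.0004 -0.0054] rms 0.0006
bar n 3112 lat at hook end/0 [0.0047 0.0038] slope deg -0.39 z 0.1502 a-range 0.0616 0.1807 mid lat 0.0030675972499433764
```

```bash
cat >> h.py <<'E'
SY=np.radians(-16.1); HX=np.array([np.cos(SY),np.sin(SY),0]); E_=np.array([-HX[1],HX[0],0])
HOOK=np.array([.632,.188,.150])+.0040*E_
OFF={'large':(-.0004,-.0054),'middle':(0,0),'small':(0,0)}
def hang_tcp(g,x,z):
    c,R=G[g]; F,up=frame(SY,0,SG); return HOOK+HX*x-E_*OFF[g][0]+np.array([0,0,z+R-DEPTH-OFF[g][1]]),F
E
python3 - <<'E'
from h import *
g='large'
p,F=hang_tcp(g,-.20,.002); manip.move_straight(p,.1,F); st("aligned")
hubbar(g,p-[0,0,.055],"w4")
p,F=hang_tcp(g,-.11,.002); manip.move_straight(p,.1); st("over")
im,d=manip.snapshot("scene");cv2.imwrite("pics/s4.png",cv2.resize(im[90:220,260:400],None,fx=4,fy=4,interpolation=2))
im,d=manip.snapshot("wrist");cv2.imwrite("pics/w4b.png",im)
E
```

```text
aligned t6.77 w0.0068 F [-0.45 -0.4  -3.59] T [0.02 0.   0.04]
hub n 2543 lat,z off [ 0.0002 -0.0059] rms 0.0006
bar n 3060 lat at hook end/0 [-0.0003 -0.001 ] slope deg -0.3 z 0.1502 a-range 0.0619 0.1767 mid lat -0.001772536884937787
over t7.87 w0.0066 F [-0.61 -0.08 -3.64] T [ 0.01 -0.    0.02]
```

View pics/s4.png

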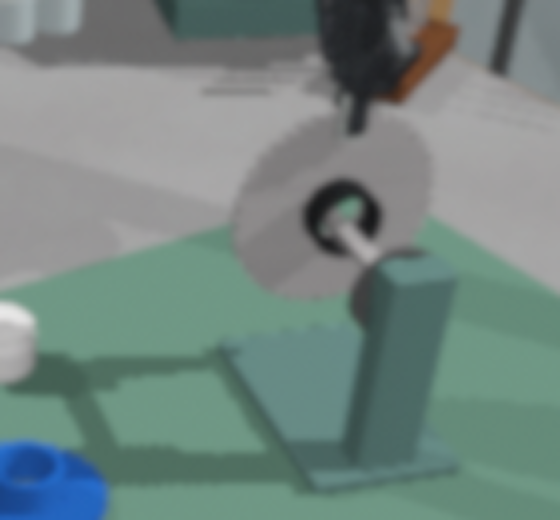

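View pics/w4b.png

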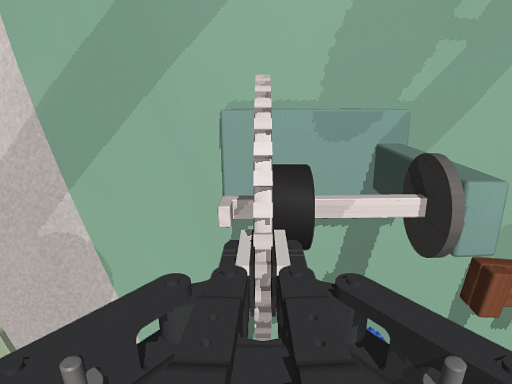

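The bar now runs through the bore (scene crop (350,225); wrist bar rows 196–218 through the hub). Now run home.

```bash
cat >> h.py <<'E'
def fx(n=3): 
    v=[]
    for _ in range(n): v.append(np.array(manip.get_wrist_force())); manip.wait(.02)
    return np.mean(v,0)
def push(g,x0,z,home,thr=4.0,maxover=.006,step=.001):
    b=fx()@HX; x=x0
    while x<home+maxover:
        x+=step; manip.move_straight(hang_tcp(g,x,z)[0],.03); f=fx(2)@HX-b
        if f<-thr: break
    print("push end x %.4f (home %.4f) dF %.1f"%(x,home,f)); return x
def lower(g,x,z0,thr=3.5,zmin=-.027,step=.001):
    z=z0; f0=fx()[2]
    while z>zmin:
        z-=step; manip.move_straight(hang_tcp(g,x,z)[0],.03); f=fx(2)[2]-f0
        if f>thr: break
    print("lower end z %.4f dFz %.1f"%(z,f)); return z
E
python3 - <<'E'
from h import *
g='large';home=-.03
manip.move_straight(hang_tcp(g,-.036,.000)[0],.12)
manip.move_straight(hang_tcp(g,-.036,-.016)[0],.08); st("low")
x=push(g,-.036,-.016,home); st()
z=lower(g,x,-.016); st()
E
```

```text
low t9.08 w0.0065 F [ 0.07  0.61 -3.43] T [ 0.02 -0.02  0.03]
push end x -0.0280 (home -0.0300) dF -5.0
 t11.40 w0.0069 F [-4.66  0.5  -1.12] T [0.24 0.98 0.05]
lower end z -0.0220 dFz 3.8
 t13.15 w0.0070 F [-6.24  1.6   2.62] T [0.24 1.24 0.09]
```

Run:
```python
from h import *
g='large'
manip.grip(.016,50); st("open")
im,d=manip.snapshot("wrist");cv2.imwrite("pics/w5.png",im)
p=manip.get_ee_pos(); manip.move_straight(p+np.array([0,0,.035]),.1); st("up")
im,d=manip.snapshot("wrist");cv2.imwrite("pics/w5b.png",im);np.save("pics/w5b.npy",d)
W=cloud("wrist",d,manip.camera_model("wrist"));q=W-HOOK;a=q@HX;l=q@E_
k=(abs(l)<.09)&(q[...,2]>-.12)&(q[...,2]<.07)&(a>-.06)&(a<.0)&(im.min(-1)>100)
print(np.percentile(a[k&(q[...,2]>.03)],[2,20,50,80,98]).round(4))
im,d=manip.snapshot("scene");cv2.imwrite("pics/s5.png",cv2.resize(im[90:220,260:400],None,fx=4,fy=4,interpolation=2))
```

```text
open t13.41 w0.0156 F [0.89 0.45 0.35] T [-0.01 -0.02 -0.05]
up t13.97 w0.0161 F [-0.03  0.69  0.17] T [0.   0.01 0.02]
[-0.034  -0.0326 -0.0303 -0.0278 -0.0263]
```

View pics/w5.png

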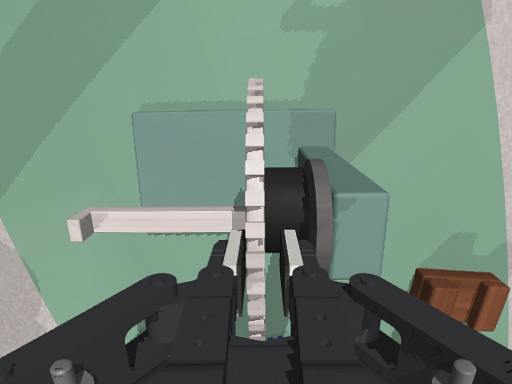

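View pics/w5b.png

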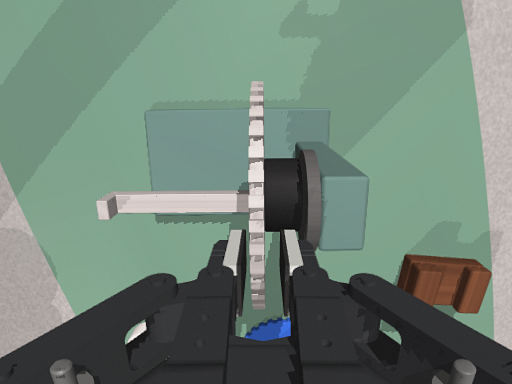

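View pics/s5.png

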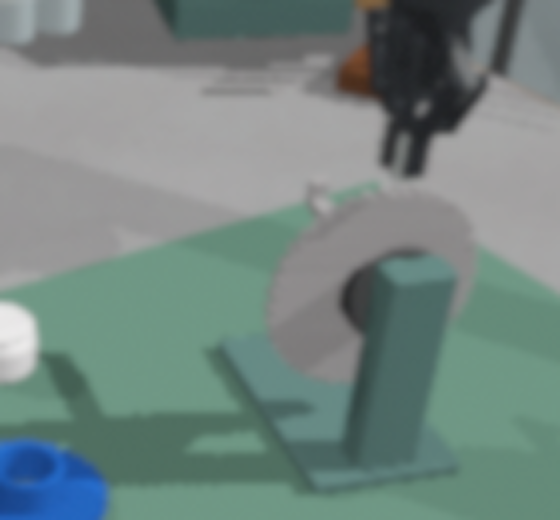

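The large gear hangs home. In the wrist picture its hub (265–300) meets the plate (302–330), and its disc plane is measured at −30.2 mm. Next, the middle gear.

Run:
```python
import h
from h import *
g='middle'
p=manip.get_ee_pos(); manip.move_straight(p+np.array([0,0,.03]),.25)
p,F=rack_tcp(g,.08); manip.move_pose(p,F); manip.grip(.026,60); st("above")
m=manip.camera_model("wrist");im,d=manip.snapshot("wrist");cv2.imwrite("pics/w6.png",im)
W=cloud("wrist",d,m)
ax=np.array([np.cos(RY),np.sin(RY),0]);la=np.array([-ax[1],ax[0],0])
for gg in('middle','small'):
    c,R=G[gg];q=W-c;a=q@ax;l=q@la;z=q[...,2]
    k=(abs(a)<.02)&(abs(l)<.09)&(z>-.01)&(z<.1)&(im.min(-1)>100)
    if k.sum()<50: continue
    print(gg,k.sum(),"zmax rel",np.percentile(z[k],[98,99.5]).round(4),"pred",R+.0025,"lat",l[k].min().round(4),l[k].max().round(4))
    t=k&(z>R*.6); print("  axis pos of rim top",np.percentile(a[t],[5,50,95]).round(4),"pred",np.sin(-TILT)*R)
    kk=(a>.006)&(a<.035)&(abs(l)<.04)&(abs(z)<.045)&(im.max(-1)<70); L,Z=l[kk],z[kk]
    if kk.sum()>50:
        f=lambda x:np.hypot(L-x[0],Z-x[1])-.028
        r=least_squares(f,[0,0],loss='soft_l1',f_scale=.001); print("  hub lat,z",r.x.round(4),np.median(abs(f(r.x))).round(4),kk.sum())
```

```text
above t16.27 w0.0259 F [-0.75  0.12  1.07] T [ 0.05 -0.06 -0.01]
middle 2037 zmax rel [0.0677 0.0682] pred 0.07150000000000001 lat -0.0576 0.0711
  axis pos of rim top [0.0004 0.0041 0.0078] pred 0.0048131966883446465
  hub lat,z [ 0.0004 -0.0055] 0.0005 1957
small 1554 zmax rel [0.0566 0.0569] pred 0.060500000000000005 lat -0.0591 0.0609
  axis pos of rim top [-0.0009  0.0026  0.0063] pred 0.004045875477159268
  hub lat,z [ 0.0002 -0.006 ] 0.0005 755
```

View pics/w6.png

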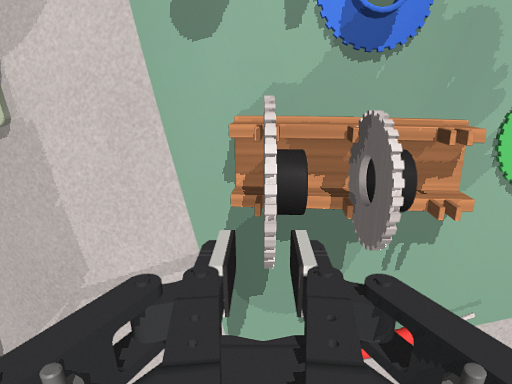

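The middle is at column 270 between the fingers with its hub to the right (292,182). The gears sit about 4 mm lower than assumed, so I correct for that and grasp.

```bash
cat >> h.py <<'E'
for g_ in('middle','small'): G[g_][0][2]-=.0042
def trip(g,tag):
    p,F=rack_tcp(g); manip.move_straight(p,.15); st("down")
    manip.grip(0.0,60); st("grip")
    manip.move_straight(p+[0,0,.06],.15); st("lift")
    p,F=hang_tcp(g,-.20,.012); 
    manip.move_straight(p,.3,F); st("pre")
    hubbar(g,p-[0,0,G[g][1]-DEPTH],tag)
    im,d=manip.snapshot("scene");cv2.imwrite(f"pics/s{tag}.png",cv2.resize(im[90:220,250:390],None,fx=4,fy=4,interpolation=2))
E
python3 - <<'E'
from h import *
trip('middle','w7')
E
```

```text
down t17.03 w0.0258 F [-0.37 -0.71 -0.08] T [-0.02 -0.08  0.04]
grip t17.33 w0.0067 F [-1.72 -0.88  5.93] T [ 0.07  0.58 -0.03]
lift t17.88 w0.0066 F [-0.06  1.   -3.98] T [-0.07 -0.08 -0.05]
pre t19.59 w0.0066 F [-0.18 -0.83 -3.15] T [ 0.04  0.   -0.04]
hub n 2764 lat,z off [-0.0006 -0.0014] rms 0.0005
bar n 2940 lat at hook end/0 [ 0.0003 -0.0011] slope deg -0.63 z 0.1502 a-range 0.0617 0.168 mid lat -0.0012547601792237658
```

View pics/w7.png

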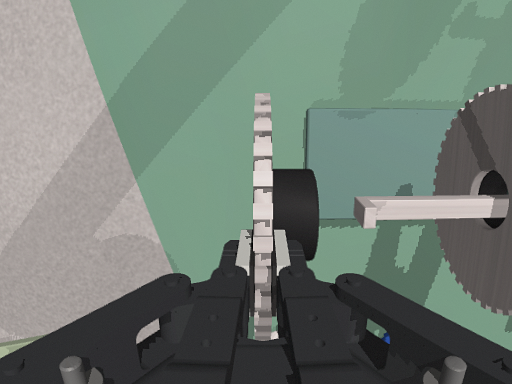

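View pics/sw7.png

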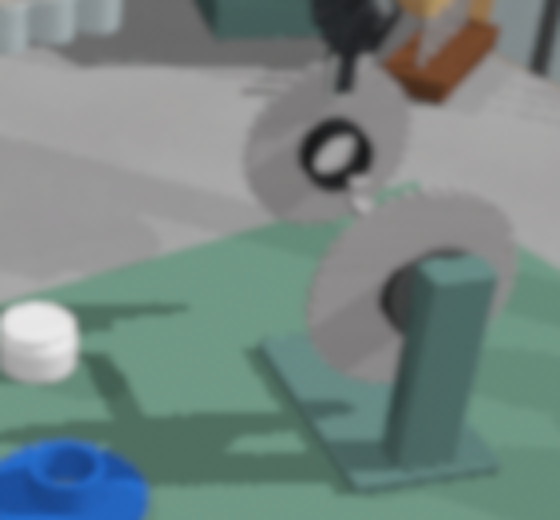

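The middle gear is held with its hub (295,213) facing the bar end (365,210), and the bar is within 1 mm of the bore axis. Hang it.

```bash
cat >> h.py <<'E'
OFF['middle']=(-.0006,-.0014)
def hang(g,home,tag):
    p,F=hang_tcp(g,-.19,.002); manip.move_straight(p,.1,F)
    manip.move_straight(hang_tcp(g,home-.006,.002)[0],.12); st("along")
    manip.move_straight(hang_tcp(g,home-.006,-.016)[0],.08); st("low")
    x=push(g,home-.006,-.016,home); st()
    z=lower(g,x,-.016); st()
    im,d=manip.snapshot("wrist");cv2.imwrite(f"pics/{tag}.png",im)
def release(tag):
    manip.grip(.016); st("open")
    p=manip.get_ee_pos(); manip.move_straight(p+np.array([0,0,.035]),.1); st("up")
    im,d=manip.snapshot("wrist");cv2.imwrite(f"pics/{tag}.png",im);np.save(f"pics/{tag}.npy",d)
    im,d=manip.snapshot("scene");cv2.imwrite(f"pics/s{tag}.png",cv2.resize(im[90:220,260:400],None,fx=4,fy=4,interpolation=2))
E
python3 - <<'E'
from h import *
hang('middle',-.064,'w8')
E
```

```text
along t21.12 w0.0065 F [ 0.11 -0.74 -2.61] T [-0.    0.07 -0.04]
low t21.50 w0.0069 F [ 0.02  0.19 -2.58] T [-0.01 -0.03 -0.01]
push end x -0.0620 (home -0.0640) dF -5.7
 t23.82 w0.0064 F [-4.79  1.97 -0.5 ] T [0.27 1.02 0.07]
lower end z -0.0220 dFz 5.3
 t25.57 w0.0069 F [-7.39  2.04  5.74] T [0.23 1.26 0.1 ]
```

View pics/w8.png

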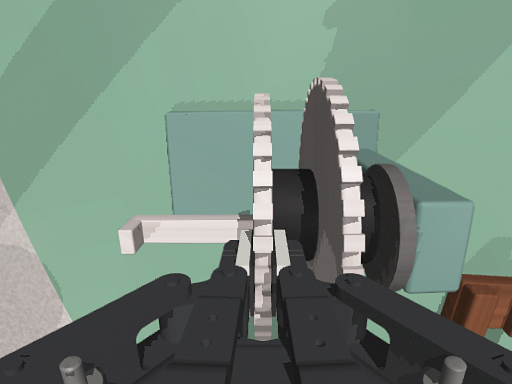

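The middle hub (275–315) meets the large disc. Release, then move to above the small gear.

Run:
```python
from h import *
release('w9')
```

```text
open t25.88 w0.0159 F [-0.62  0.31  0.61] T [-0.01 -0.03 -0.04]
up t26.38 w0.0160 F [ 0.42 -0.02 -0.11] T [0.01 0.   0.03]
```

View pics/w9.png

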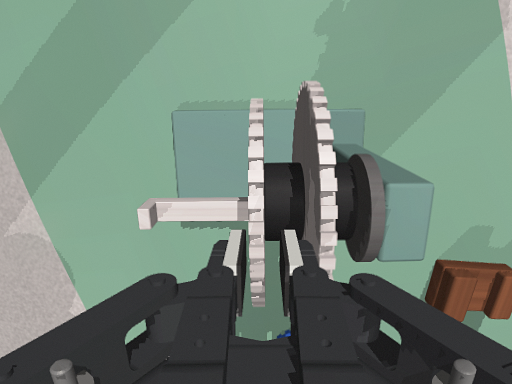

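View pics/sw9.png

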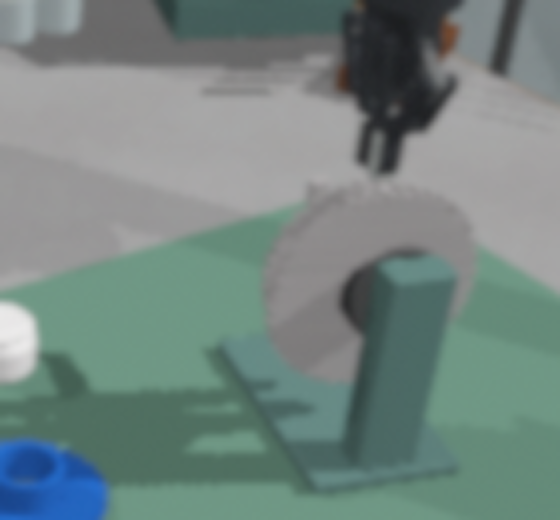

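The middle hangs upright with its hub (265–303) against the large disc, and the large hub meets the plate (350). Now the small gear from the middle slot.

Run:
```python
from h import *
p=manip.get_ee_pos(); manip.move_straight(p+np.array([0,0,.04]),.25)
p,F=rack_tcp('small',.09); manip.move_pose(p,F); manip.grip(.026,60)
im,d=manip.snapshot("wrist");cv2.imwrite("pics/w10a.png",im)
trip('small','w10')
```

```text
down t29.52 w0.0261 F [ 0.38  0.32 -0.08] T [ 0.02 -0.03 -0.02]
grip t29.82 w0.0068 F [-2.29  0.11  5.35] T [0.1  0.85 0.  ]
lift t30.37 w0.0067 F [-0.52 -0.49 -1.91] T [-0.03 -0.02  0.01]
pre t32.16 w0.0067 F [-0.16 -0.32 -2.56] T [-0.    0.04  0.02]
hub n 2905 lat,z off [-0.0005 -0.002 ] rms 0.0006
bar n 2171 lat at hook end/0 [ 0.001  -0.0039] slope deg -2.09 z 0.1502 a-range 0.0616 0.134 mid lat -0.002502800220225117
```

View pics/w10a.png

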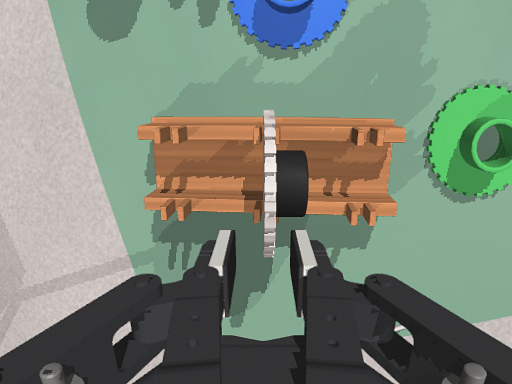

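View pics/w10.png

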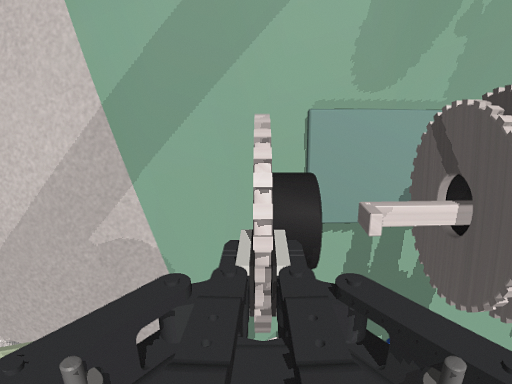

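The small gear was isolated in the middle slot (270,180). It is now held with its hub at (297,220) in line with the bar end (370,215). Hang it.

```bash
echo "OFF['small']=(-.0005,-.0020)" >> h.py
python3 - <<'E'
from h import *
hang('small',-.098,'w11')
release('w12')
E
```

```text
along t33.40 w0.0066 F [-0.8   0.16 -1.73] T [ 0.02  0.06 -0.03]
low t33.77 w0.0068 F [ 0.32  0.1  -1.16] T [-0.02  0.   -0.01]
push end x -0.0960 (home -0.0980) dF -6.4
 t36.09 w0.0069 F [-5.2   1.14  1.19] T [0.28 0.87 0.05]
lower end z -0.0220 dFz 5.9
 t37.84 w0.0068 F [-6.95  1.88  7.25] T [0.2  1.29 0.03]
open t38.15 w0.0160 F [ 0.53 -0.39 -0.15] T [ 0.05 -0.04  0.05]
up t38.65 w0.0161 F [ 0.58 -0.23 -0.81] T [0.   0.02 0.01]
```

View pics/w11.png

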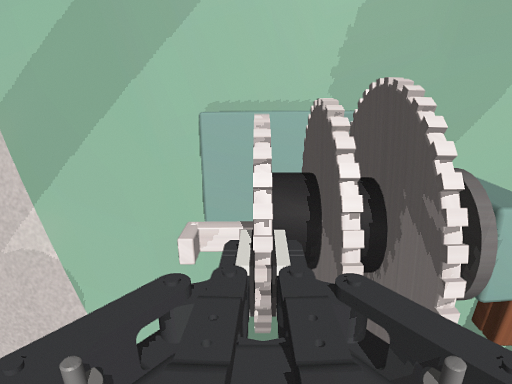

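View pics/w12.png

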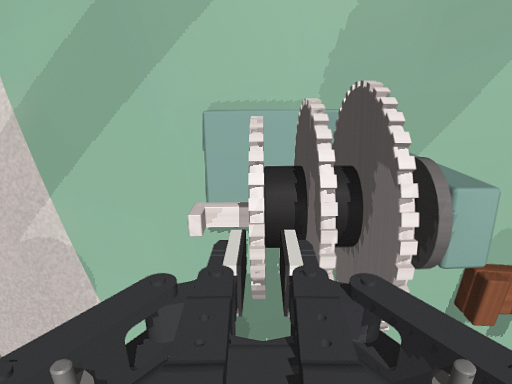

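All three are hanging with hubs in contact. I'll move clear and measure the spacing, the tilt, and whether the bystanders have moved.

Run:
```python
from h import *
np.set_printoptions(precision=4,suppress=True)
p=manip.get_ee_pos(); manip.move_straight(p+np.array([0,0,.12])+.03*HX,.25)
im,d=manip.snapshot("wrist");m=manip.camera_model("wrist");cv2.imwrite("pics/w13.png",im);W=cloud("wrist",d,m)
q=W-HOOK;a=q@HX;l=q@E_;z=q[...,2]
for nm,h,R in(("large",-.03,.08),("middle",-.064,.069),("small",-.098,.058)):
    k=(abs(a-h)<.012)&(abs(np.hypot(l,z+.021)-R-.001)<.0025)&(z>-.02)&(im.min(-1)>90)
    hi=k&(z>R-.021-.02); lo=k&(z<R-.021-.02)
    print(nm,k.sum(),"axial",np.percentile(a[k],[3,50,97]),"mid",(np.percentile(a[k],3)+np.percentile(a[k],97))/2,"hi",np.median(a[hi]),"lo",np.median(a[lo]) if lo.any() else None,"z top",np.percentile(z[k],99)-R-.0025, "lat",l[k].min(),l[k].max())
manip.goto_joints([0.0,0.0,1.5,0,1.5,0.2])
for n in("scene","top"):
    im,d=manip.snapshot(n);cv2.imwrite(f"pics/{n}9.png",im)
    df=cv2.absdiff(im,cv2.imread(f"pics/{n}0.png")).max(-1)
    for nm,(u,v) in (dict(tin=(205,260),scr=(388,205),block=(212,115)) if n=="top" else dict(tin=(259,176),scr=(120,262),block=(331,250))).items(): print(n,nm,"diff mean",df[v-14:v+14,u-14:u+14].mean().round(1))
im,_=manip.snapshot("top"); cv2.imwrite("pics/topcrop9.png",cv2.resize(im[120:240,70:190],None,fx=5,fy=5,interpolation=2))
st()
```

```text
large 1197 axial [-0.0339 -0.03   -0.0263] mid -0.030118679973523348 hi -0.030001722783808506 lo -0.030232344893686956 z top -0.02140773812092187 lat -0.053949213254315544 0.08055491895944347
middle 1033 axial [-0.0679 -0.0638 -0.0604] mid -0.06413848404068509 hi -0.06379853187185798 lo -0.06447791693619198 z top -0.02139667536095052 lat -0.059886325895942394 0.06844441058336319
small 833 axial [-0.102 -0.098 -0.094] mid -0.09803304112040935 hi -0.09800524455463155 lo -0.09818755820693968 z top -0.021257859753473236 lat -0.05988770006633735 0.0574022118685956
scene tin diff mean 11.9
scene scr diff mean 9.0
scene block diff mean 5.0
top tin diff mean 20.0
top scr diff mean 2.0
top block diff mean 8.2
 t40.58 w0.0158 F [-0.34 -0.01 -0.72] T [ 0.04  0.05 -0.  ]
```

View pics/w13.png

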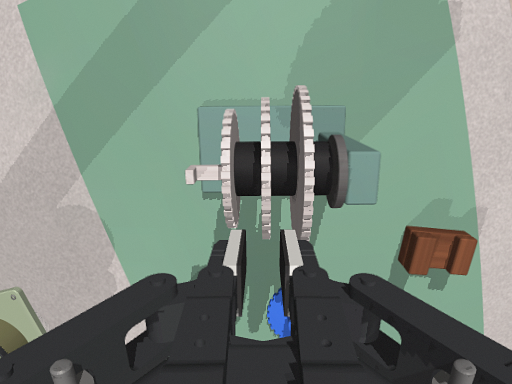

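View pics/top9.png

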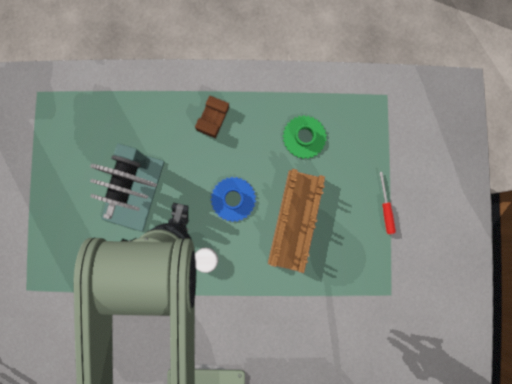

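View pics/topcrop9.png

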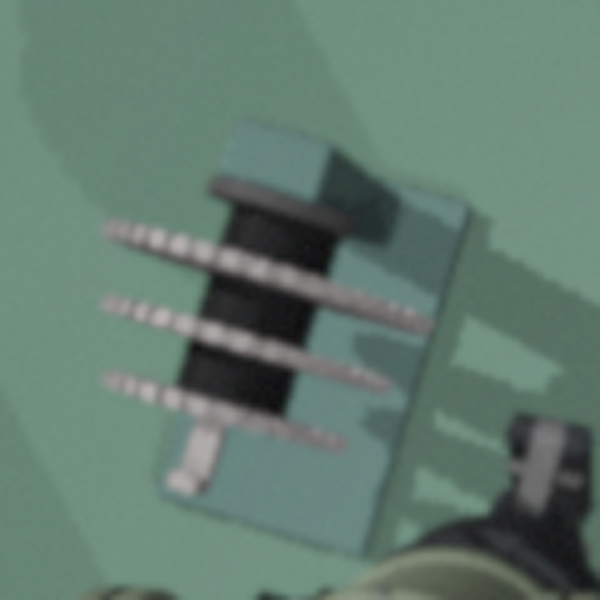

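View pics/scene9.png

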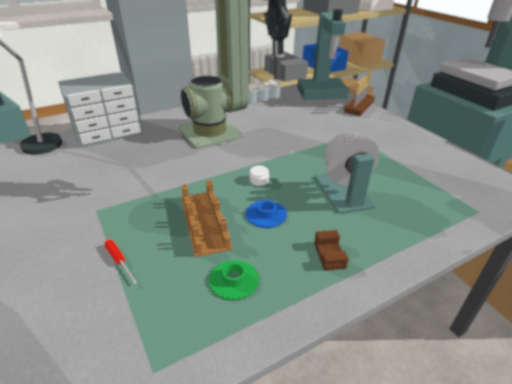

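The top and scene pictures show hubs and discs stacked with no gap. The tin (205,260), screwdriver (388,205) and block (212,115) are where they were, and the arm is clear.

```bash
python3 -c "
from workcell import manip
manip.wait(.5); print(manip.get_t()); print(manip.hand_in())"
```

```text
41.075
the job is handed in; nothing more can be done
None
```

I hung the three steel gears on the hook in the order large, middle, small. Each has its hub towards the post and was let go before the next. I handed in at 41.1 s of the 72 s allowed; no verdict was reported.

- **Placement:** the last wrist depth check put the discs at −30.1, −64.1 and −98.0 mm along the bar, against −30, −64 and −98 mm wanted. The tops sit at the hanging height to within about 0.4 mm. I saw no lean and no gap in the close views.
- **Force:** each gear was pushed home until about 5–6 N of contact showed, and nothing above about 10 N appeared in the wrist readings I took.
- **Bystanders:** the tin, screwdriver and block show at the same pixels as at the start. The tin's patch differed most in a plain image comparison (20 grey levels in the top view). I put that down to the arm and its shadow next to it, because the tin itself looks unmoved.
- **Disagreements:**
  - The gears sat 4–5 mm lower in the rack than I first assumed.
  - The hook was about 4 mm to the side of my first estimate.
  - The small gear's bar-slope reading (−2.1°) was off, probably because the hung gears were in the view. I ignored it and kept the earlier value.

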